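# Pack the inspection caddy

### The job

Pack the inspection caddy for the next room: seat the white wafer carrier in the wide blue-floored recess and the eye loupe upright in the smaller yellow-floored recess, and stand the two brown sample vials in the sockets that match their caps, red in red and black in black, each all the way down. The clear vial and the pale spin chuck with the black ring grooves stay on this bench: leave them where they are.

Things in the scene. Friction and masses are not known exactly. Their poses are not given: they have to be found in the camera images.
- carrier: Single wafer carrier, a flat round white plastic case with a small label on the lid, smooth edge: 60 mm across, 12 mm thick. The lid is the upper 6 mm and overhangs the 58 mm base by about 1 mm all round; 22 g. Closed, lid fixed. Origin: centre of its underside, z up. Belongs in the blue recess (insert nest_carrier).
- eye_loupe: Black eye loupe, a short hollow-looking tube with a waist: 41 mm across at the foot (up to 10 mm), 34 mm at the waist (19 to 25 mm), 40 mm across at the top (25 to 38 mm), 38 mm tall; 40 g. Stands upright. Origin: centre of its underside, z up. Belongs in the smaller, yellow-floored recess (insert nest_loupe).
- vial_red: Brown (amber) sample vial with a red cap, 52 mm tall, body 21 mm across up to 42 mm, red screw cap 18.5 mm across above that, standing upright on the table; about 19 g. Origin: centre of its underside, z up along its axis. Belongs in the red socket.
- vial_black: Brown (amber) sample vial with a black cap, 52 mm tall, body 21 mm across up to 42 mm, black screw cap 18.5 mm across above that, standing upright on the table; about 19 g. Origin: centre of its underside, z up along its axis. Belongs in the black socket.
- vial_clear: Look-alike that stays: clear whitish sample vial with a white cap, 52 mm tall, body 21 mm across up to 42 mm, white screw cap 18.5 mm across above that, standing upright on the table; about 19 g. Origin: centre of its underside, z up along its axis. To be left where it stands.
- chuck: Look-alike that stays: round spin chuck of pale, almost white metal, 54 mm across at the rim (up to 8 mm high), narrowing to 42 mm at the top, 17 mm tall, with black concentric ring grooves all over its top. Origin: centre of its underside, z up. To be left where it stands.
- nest_carrier: Grey insert, 83 x 83 mm, top face 11 mm above its underside, fixed in the caddy, with a flat round recess: the wide one, blue floor, 68 mm across, 4.5 mm deep (floor 6.5 mm above the underside). Origin: centre of its underside (6 mm above the table), on the recess's axis; z up, x and y along its sides. The caddy holds its four inserts 2 x 2 at 84 mm pitch, in any arrangement.
- nest_loupe: Grey insert, 83 x 83 mm, top face 11 mm above its underside, fixed in the caddy, with a flat round recess: the smaller one, yellow floor, 54 mm across, 6 mm deep (floor 5 mm above the underside). Origin: centre of its underside (6 mm above the table), on the recess's axis; z up, x and y along its sides. The caddy: a low grey tray, 180 x 180 mm, walls 16 mm, wire grips at two sides.
- well_red: Grey insert as the others, with a round red socket for a vial standing on it: rim 28 mm above the underside and 50 mm across, bore 32 mm, flared to about 39 mm at the mouth, dark floor 4 mm above the underside (24 mm deep). Origin: centre of the insert's underside (6 mm above the table), on the well's axis; z up, x and y along its sides.
- well_black: Grey insert as the others, with a round black socket for a vial standing on it: rim 28 mm above the underside and 50 mm across, bore 32 mm, flared to about 39 mm at the mouth, dark floor 4 mm above the underside (24 mm deep). Origin: centre of the insert's underside (6 mm above the table), on the well's axis; z up, x and y along its sides.
Things that resemble listed ones, but are neither listed nor needed, are in the scene too. Leave any green, orange or purple look-alike of the eye_loupe alone.

How it is judged:
By the outcome, as a careful person would: the job done as asked, in the order asked, and still so for the second after the job is handed in, with the robot touching nothing.
It also fails if it takes over 99 s, if anything falls off the work surface, if the arm or the gripper's body presses on something with over 40 N, if the wrist force passes 120 N, or if a joint passes its speed limit or range.

### The arm

A 6-joint arm with a two-finger parallel gripper is mounted at the origin on a cart in front of the work surface, level with it; the furniture and walls round the work are solid. World frame = base frame: x ahead of the robot, y to its left, z up, the work surface at z = 0. Lengths are in m, angles in rad, forces in N, time in s.
With the tool pointing down it reaches from about 0.375 to 0.9 m from the base axis. Payload 3.1 kg.
Tool frame: the origin (TCP) lies between the finger pads; the fingertips stand manip.finger_overhang ahead of it and the grasp point (between the pads) lies 5 mm behind it (manip.finger_overhang is the distance from the TCP to the fingertips, in m); z points along the fingers, y is the line along which they close (so a half turn about z gives the same grasp; the last joint's range is limited). The gripper opens to 85 mm and grips with 20 to 120 N. Pads are 22 mm wide; open, the fingers measure 114 mm over their backs; the gripper's body (76 mm by 85 mm) begins 54 mm behind the grasp point. The pads swing forward as they close: fully open they stand 13 mm farther back than shut.
Start: joints at [1.163, 0.527, 1.433, -0, 1.181, -0.178], TCP at [0.142, 0.609, 0.245] pointing down, gripper open.
Joint ranges: [-3.08, 3.08], [-0.75, 2.2], [0.22, 2.44], [-1.43, 4.57], [0, 2.65], [-2.85, 2.85]. Speed limits (rad/s): [2.79, 2.79, 3.14, 3.14, 3.14, 3.14].

### API

Orientations are given as a unit quaternion [x, y, z, w].
In Python, from station import manip gives the robot as it stands.
- The arm moves only by the tool drive_tool, never from a script. Its argument "plan" is a list of rows, each a list of 7 numbers: the shift along the tool's x, y, z in m, then the turn, a rotation vector about the tool's x, y, z in degrees, then the opening, from -1 (shut) to 1 (fully open). In form: [[x, y, z, wx, wy, wz, gripper], ...]. A call has 1 to 10 rows; each row shifts and turns the commanded pose from where the row before left it, along the tool's axes as they then stand; what a row does not reach is not made up. A row lasts 1/10 s, in which the tool goes at most 50 mm and 8.59 degrees, less where a joint would pass 70% of its speed; a pose out of reach is approached as far as the arm can. A call is refused whole if a number of a shift passes 0.05 or a number of a turn 8.59, either way. A call with a gripper value outside its range is refused whole. The fingers move at their own pace and stop on an object; "newtons" is the grip in N (left out, the last holds). Time passes only in rows, so rows that do not move let the fingers close. It gives the time, the measured TCP pose, the force, the opening and the grip force at its end, in the units of the state.
- manip.sense(): the state, without advancing time (a new reading comes with each control period).
- manip.snapshot(name): name is "side" or "top"; returns a dict with "image" (480x640x3 uint8, red, green, blue), "z_map" (480x640 float32, m along the optical axis (not along the pixel's ray), 0 where there is no reading), "fov_y" (degrees; the focal length in pixels is half the picture's height over the tangent of half this angle, whatever the lens; pixels are square), "cx", "cy" (the principal point, pixels), "k1" (the pictures are not rectified: a ray, as slopes to the right and down, at radius r is drawn at 1 + k1 r^2 times it, then the intrinsics apply), "extrinsics" (4x4, takes a point from camera to world coordinates). Camera axes: x right, y up, looking along -z (the intrinsics and any distortion apply to the point x, -y, -z); pixel columns grow to the right and rows downward; lengths in m; the calibration is good to about 2 mm. A picture is of the moment at which its call begins.
- manip.sign_off(): hands the job in; it is judged then, once.
The state is a dict: "t": time; "q": joint angles; "qd": joint speeds; "tau": joint torques, N m; "tcp_pos": TCP position; "tool_rot": TCP orientation; "force": force on the tool from outside, world axes, zero at the start; "ft_torque": the same for the moment, N m; "finger_gap": opening from 0.0 (shut) to 1.0 (fully open); "gripper_force": force on a finger pad.
Only numpy, scipy, OpenCV 4.12 (cv2) and the standard library are available. Lean on these libraries where they do the work, as an engineer would, in place of code of your own. Each camera call takes 0.05 s, during which the arm holds its last target. There are 200 camera calls.

## Working session

There is one attempt and no reset: what is moved stays moved. The work goes in short steps, Python scripts to look and compute and a tool call to move; the robot and the scene stay as the last step left them, time stands still between calls to the robot, and variables do not carry over. Pictures are saved under pics/ and viewed, at most 14 in all, crops included, and the job is handed in when it is done.

Besides the shell and the picture viewer there is one more tool, called after "Call:" in YAML: its name, and indented under it one key for each argument. drive_tool: Moves the arm, as the interface text tells. Its arguments: {"type":"object","properties":{"plan":{"type":"array"},"newtons":{"type":"number"}},"required":["plan"]}

```bash
ls; mkdir -p pics
cat > h.py <<'E'
import numpy as np, cv2, pickle
def snap(name,tag):
    from station import manip
    s=manip.snapshot(name); pickle.dump(s,open(f'pics/{tag}.pkl','wb'))
    cv2.imwrite(f'pics/{tag}.png',cv2.cvtColor(s['image'],cv2.COLOR_RGB2BGR)); return s
def load(tag): return pickle.load(open(f'pics/{tag}.pkl','rb'))
def rays(s,uv):
    uv=np.asarray(uv,float).reshape(-1,1,2); f=240/np.tan(np.radians(s['fov_y'])/2)
    K=np.array([[f,0,s['cx']],[0,f,s['cy']],[0,0,1.]])
    p=cv2.undistortPoints(uv,K,np.array([s['k1'],0,0,0.]))[:,0]
    T=np.array(s['extrinsics']); d=np.c_[p[:,0],-p[:,1],-np.ones(len(p))]
    return T[:3,3],d@T[:3,:3].T
def on_plane(s,uv,z):
    o,d=rays(s,uv); return o+d*((z-o[2])/d[:,2])[:,None]
def cloud(s):  # world points of depth map
    v,u=np.mgrid[0:480,0:640]; o,d=rays(s,np.c_[u.ravel(),v.ravel()])
    return (o+d*s['z_map'].reshape(-1,1)).reshape(480,640,3)
E
python3 - <<'E'
from h import *
from station import manip
for n in('side','top'):
    s=snap(n,n+'0'); print(n,s['fov_y'],s['cx'],s['cy'],s['k1'],np.round(s['extrinsics'],3).tolist(),(s['z_map']==0).mean())
print(manip.finger_overhang,manip.sense())
E
```

```text
pics
side 54.54092586202172 328.3173630293785 244.03804657524404 0.02028512268312555 [[0.909, 0.243, -0.339, 0.162], [-0.417, 0.505, -0.756, -0.817], [-0.013, 0.828, 0.56, 0.645], [0.0, 0.0, 0.0, 1.0]] 0.0038313802083333333
top 47.1686029583416 307.03884287176425 239.7158490252531 -0.0362765298499143 [[-0.006, 0.992, -0.124, 0.347], [-1.0, -0.007, -0.008, -0.037], [-0.009, 0.124, 0.992, 1.512], [0.0, 0.0, 0.0, 1.0]] 0.004000651041666667
0.014 {'t': 0.1, 'q': array([ 1.16248898e+00,  5.28372867e-01,  1.43378874e+00, -2.49832321e-05,
        1.18141750e+00, -1.78518893e-01]), 'qd': array([-3.14801559e-05, -6.66441112e-05, -4.41511046e-03, -7.38123165e-04,
       -1.15204915e-03,  1.82081600e-03]), 'tau': array([-4.66736619e-04, -4.43303132e+01, -1.78587377e+01, -2.21661817e-04,
        3.85208696e-03, -1.56018835e-06]), 'tcp_pos': array([0.14209254, 0.60798714, 0.24442703]), 'tool_rot': array([ 1.14636834e-01,  9.93406971e-01, -9.54122035e-04, -2.76204790e-04]), 'force': array([ 0.23687741, -0.30532579,  0.1562598 ]), 'ft_torque': array([0.00120258, 0.02400368, 0.02209914]), 'gripper_force': 0.0, 'finger_gap': 0.998478488313435}
```

View pics/top0.png

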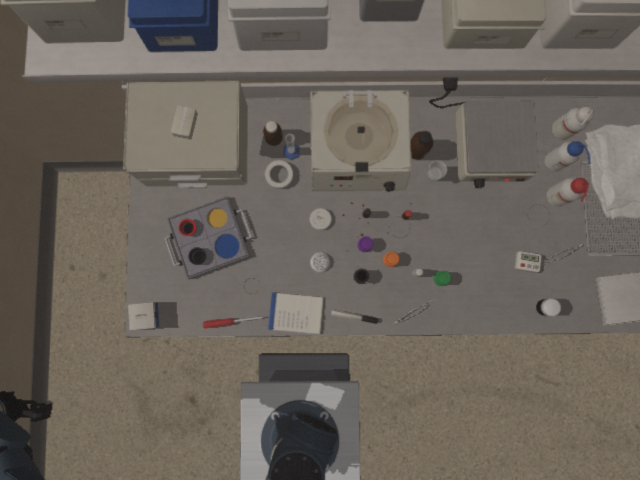

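View pics/side0.png

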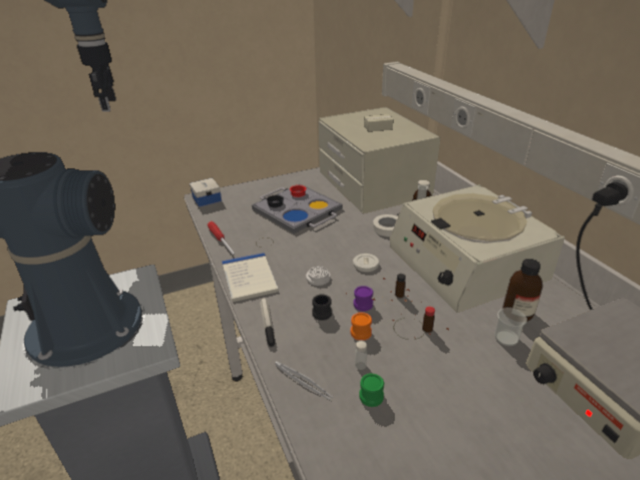

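The top view shows the caddy at about (208,238): red well (188,228), black well (197,256), yellow (218,217), blue (227,245). The loose parts are a label-like disc at (320,219), a ring-like disc at (320,262), the black loupe (361,276), black vial (367,213), red vial (407,215) and clear vial (419,272). The side view agrees: caddy (297,208), disc (366,262), chuck (318,275), loupe (321,307), vials (401,285) and (428,320). Next I'll zoom in and measure.

Run:
```python
from h import *
t=cv2.imread('pics/top0.png');s=cv2.imread('pics/side0.png')
a=cv2.resize(t[190:300,160:460],(800,293),interpolation=2)
b=cv2.resize(s[170:400,180:460],(365,300),interpolation=2); c=cv2.resize(s[250:350,290:440],(435,290),interpolation=2)
d=np.zeros((600,800,3),np.uint8); d[:293]=a; d[300:600,:365]=b; d[300:590,365:]=c
cv2.imwrite('pics/z0.png',d)
for tag,px in (('top0',dict(carr=(320,219),chuck=(320,262),loupe=(361,276),vb=(367,213),vr=(407,215),vc=(419,272),wr=(188,228),wb=(197,256),y=(218,217),b=(227,245),purple=(365,244),orange=(391,259))),
 ('side0',dict(carr=(366,262),chuck=(318,275),loupe=(321,300),vb=(401,278),vr=(429,313),y=(318,206),b=(295,215),wr=(298,190),wb=(276,201)))):
    S=load(tag);C=cloud(S)
    for k,(u,v) in px.items(): print(tag,k,np.round(np.median(C[v-1:v+2,u-1:u+2].reshape(-1,3),axis=0),4))
```

```text
top0 carr [ 0.5917 -0.0611  0.0146]
top0 chuck [ 0.4722 -0.0599  0.0137]
top0 loupe [ 0.4316 -0.1694  0.0373]
top0 vb [ 0.6004 -0.1872  0.0505]
top0 vr [ 0.5938 -0.2954  0.0509]
top0 vc [ 0.4403 -0.3224  0.0536]
top0 wr [0.5697 0.305  0.011 ]
top0 wb [0.4915 0.2787 0.0084]
top0 y [0.5987 0.2219 0.0106]
top0 b [0.5206 0.1951 0.0116]
top0 purple [ 0.5182 -0.1822  0.0346]
top0 orange [ 0.4769 -0.2508  0.0359]
side0 carr [ 0.5932 -0.0655  0.011 ]
side0 chuck [ 0.4709 -0.0697  0.0156]
side0 loupe [ 0.4347 -0.1673  0.0343]
side0 vb [ 0.6035 -0.193   0.0503]
side0 vr [ 0.5952 -0.304   0.0488]
side0 y [0.5988 0.2207 0.0092]
side0 b [0.5227 0.2037 0.0108]
side0 wr [0.5764 0.3184 0.0192]
side0 wb [0.4983 0.2873 0.0167]
```

View pics/z0.png

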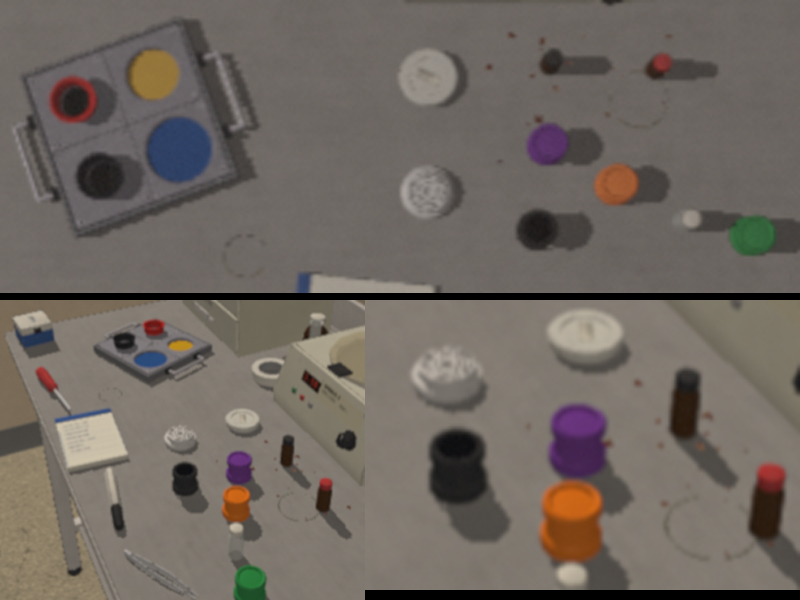

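```bash
cat > meas.py <<'E'
from h import *
def fit(tag,center,z,mask,win=45,hull=True):
    S=load(tag); m=mask(S)
    # window: pixels whose plane point is within win mm of guess
    v,u=np.mgrid[0:480,0:640]; P=on_plane(S,np.c_[u.ravel(),v.ravel()],z).reshape(480,640,3)
    m=(m&(np.hypot(P[...,0]-center[0],P[...,1]-center[1])<win/1e3)).astype(np.uint8)
    n,l,st,_=cv2.connectedComponentsWithStats(m)
    k=1+np.argmax(st[1:,4]); c=max(cv2.findContours((l==k).astype(np.uint8),cv2.RETR_EXTERNAL,cv2.CHAIN_APPROX_NONE)[0],key=len)
    w=on_plane(S,c[:,0],z)[:,:2]
    (x,y),(a,b),_=cv2.fitEllipse((w*1e4).astype(np.float32)) 
    q=np.argwhere(l==k); mu=on_plane(S,q[:,::-1],z)[:,:2].mean(0)
    return np.round([x/1e4,y/1e4],4),np.round([a/10,b/10],1),np.round(mu,4),len(q)
def hsv(S): return cv2.cvtColor(S['image'],cv2.COLOR_RGB2HSV).astype(int)
def col(h0,h1,smin=110,vmin=50):
    def f(S):
        H=hsv(S); h=H[...,0]; hh=(h>=h0)&(h<=h1) if h0<h1 else (h>=h0)|(h<=h1)
        return hh&(H[...,1]>smin)&(H[...,2]>vmin)
    return f
def bright(vmin): return lambda S: (hsv(S)[...,2]>vmin)&(hsv(S)[...,1]<70)
def dark(vmax): return lambda S: hsv(S)[...,2]<vmax
def high(z0,z1=9): 
    def f(S): Z=cloud(S)[...,2]; return (Z>z0)&(Z<z1)
    return f
E
python3 - <<'E'
from meas import *
J=[('carrier',(.593,-.063),.012,bright(140),45),('chuck',(.472,-.062),.017,bright(125),40),
('loupe',(.433,-.168),.038,high(.026),32),('purple',(.518,-.182),.038,high(.026),30),('orange',(.477,-.251),.038,high(.026),30),
('vb',(.601,-.188),.052,high(.043),25),('vr',(.594,-.297),.052,high(.043),25),('vrc',(.594,-.297),.052,col(170,8,100),25),
('blue',(.521,.198),.0125,col(100,125,100),45),('yel',(.599,.221),.011,col(15,30,90),45),
('wr',(.573,.31),.034,col(170,8,100),45),('wrh',(.573,.31),.034,high(.026),40),('wbh',(.495,.283),.034,high(.026),40),('wbd',(.495,.283),.034,dark(45),40)]
for n,c,z,m,w in J:
    for t in('top0','side0'):
        try: print(n,t,*fit(t,c,z,m,w))
        except Exception as e: print(n,t,'fail',e)
E
```

```text
carrier top0 [ 0.593  -0.0602] [52.4 54.4] [ 0.5926 -0.0604] 293
carrier side0 [ 0.5936 -0.0604] [58.1 59.7] [ 0.5934 -0.0607] 331
chuck top0 [ 0.4719 -0.0539] [43.5 49.6] [ 0.4722 -0.0538] 240
chuck side0 [ 0.4727 -0.0563] [64.2 82. ] [ 0.4727 -0.0564] 511
loupe top0 [ 0.4338 -0.1715] [37.1 37.2] [ 0.4338 -0.1715] 170
loupe side0 [ 0.4321 -0.1772] [38.6 43.9] [ 0.4319 -0.1775] 253
purple top0 [ 0.521  -0.1838] [36.8 38.4] [ 0.521  -0.1838] 170
purple side0 [ 0.5184 -0.189 ] [37.7 45.1] [ 0.5182 -0.1893] 239
orange top0 [ 0.4791 -0.2508] [37.2 38.5] [ 0.4791 -0.2508] 174
orange side0 [ 0.4769 -0.2581] [38.1 44. ] [ 0.4768 -0.2585] 291
vb top0 [ 0.6056 -0.1893] [16.1 17.8] [ 0.6055 -0.1892] 39
vb side0 [ 0.6027 -0.1934] [17.6 26.6] [ 0.6029 -0.1933] 64
vr top0 [ 0.5994 -0.2963] [16.4 19.1] [ 0.5996 -0.2963] 40
vr side0 [ 0.5973 -0.3023] [17.6 24.5] [ 0.5973 -0.3024] 79
vrc top0 [ 0.5979 -0.2962] [17.1 21. ] [ 0.5979 -0.2963] 47
vrc side0 [ 0.5971 -0.3021] [17.2 29.2] [ 0.5969 -0.3022] 91
blue top0 [0.5187 0.1958] [61.4 61.9] [0.5187 0.1958] 422
blue side0 [0.5215 0.1995] [53.7 62.1] [0.5212 0.1991] 211
yel top0 [0.5979 0.2243] [50.4 50.9] [0.5979 0.2243] 283
yel side0 [0.6009 0.2285] [42.5 52.7] [0.6008 0.2283] 130
wr top0 [0.5684 0.302 ] [45.2 46.9] [0.5689 0.3022] 154
wr side0 [0.5675 0.2956] [46.2 58.6] [0.5674 0.2954] 139
wrh top0 [0.5692 0.3023] [45.7 46.4] [0.5697 0.3033] 121
wrh side0 [0.5687 0.2967] [46.6 48.5] [0.5697 0.2981] 82
wbh top0 [0.4903 0.2733] [45.2 46.6] [0.4906 0.2746] 123
wbh side0 [0.4903 0.2692] [47.1 47.4] [0.4906 0.2711] 85
wbd top0 [0.4891 0.2739] [39.8 41.9] [0.489  0.2736] 193
wbd side0 [0.4893 0.2674] [40.4 43.2] [0.4896 0.2684] 92
```

The two views agree on the heights: caps about 50 mm, loupe about 36 mm, floors 11 mm and carrier 11–15 mm. The caddy fits the 84 mm grid at a 20° yaw. Next I'll check where the open fingertips sit relative to the TCP.

```bash
cat >> h.py <<'E'
def plan(tgt,yaw=20,s=None):
    "tool-axis shift from measured pose to world target, keeping yaw"
    from station import manip
    from scipy.spatial.transform import Rotation as R
    s=manip.sense(); r=R.from_quat(s['tool_rot']); M=r.as_matrix()
    d=M.T@(np.array(tgt)-s['tcp_pos'])
    print('t',round(s['t'],2),'tcp',np.round(s['tcp_pos'],4),'yaw',round(np.degrees(np.arctan2(M[1,1],M[0,1])),2),'tilt z',np.round(M[:,2],3),'gap',round(s['finger_gap'],3),'F',np.round(s['force'],1),'tool shift mm',np.round(d*1e3,1),'q',np.round(s['q'],2))
E
python3 - <<'E'
from h import *
S=load('side0');C=cloud(S);P=C[20:130,60:140].reshape(-1,3)
k=np.linalg.norm(P-[.142,.608,.245],axis=1)<.12; P=P[k]
print(k.sum(),np.round(np.percentile(P[:,2],[0,1,3,10,50]),4)); print(np.round(P[P[:,2]<.255][:12],3))
a=.940;  
B=dict(carrier=(.5932,-.0603),blue=(.5189,.1951))
E
```

```text
865 [0.2427 0.2446 0.2464 0.2558 0.3079]
[[0.146 0.655 0.254]
 [0.148 0.656 0.254]
 [0.153 0.651 0.254]
 [0.156 0.653 0.254]
 [0.158 0.65  0.254]
 [0.161 0.646 0.255]
 [0.166 0.65  0.253]
 [0.142 0.652 0.253]
 [0.145 0.652 0.252]
 [0.147 0.65  0.253]
 [0.15  0.649 0.253]
 [0.153 0.643 0.254]]
```

Call:
drive_tool:
  plan:
    - [0,0,0,0,0,8.1,1]
    - [0,0,0,0,0,8.1,1]
    - [0,0,0,0,0,8.1,1]
    - [0,0,0,0,0,8.1,1]
    - [0,0,0,0,0,8.1,1]
    - [0,0,0,0,0,8.1,1]
    - [0,0,0,0,0,8.2,1]
    - [0,0,0,0,0,0,1]
    - [0,0,0,0,0,0,1]

```text
t: 1.0
tcp_pos: [0.1422, 0.6083, 0.2449]
tool_rot: [0.572, 0.82, -0.0, 0.0]
force: [-0.1, 0.3, -0.7]
finger_gap: 1.003
gripper_force: 0.0
```

```bash
python3 -c "
from h import *; plan((.5932,-.0603,.12))"
```

```text
t 1.0 tcp [0.1422 0.6083 0.2449] yaw 20.2 tilt z [-0.    -0.001 -1.   ] gap 1.003 F [-0.1  0.3 -0.7] tool shift mm [-783.1  192.4  125.3] q [ 1.16  0.53  1.43 -0.    1.18  0.81]
```

Call:
drive_tool:
  plan:
    - [-0.039,0.0095,0,0,0,0,0.75]
    - [-0.039,0.0095,0,0,0,0,0.75]
    - [-0.039,0.0095,0,0,0,0,0.75]
    - [-0.039,0.0095,0,0,0,0,0.75]
    - [-0.039,0.0095,0,0,0,0,0.75]
    - [-0.039,0.0095,0,0,0,0,0.75]
    - [-0.039,0.0095,0,0,0,0,0.75]
    - [-0.039,0.0095,0,0,0,0,0.75]
    - [-0.039,0.0095,0,0,0,0,0.75]
    - [-0.039,0.0095,0,0,0,0,0.75]

```text
t: 2.0
tcp_pos: [0.3659, 0.2733, 0.2455]
tool_rot: [0.572, 0.82, 0.0, 0.0]
force: [0.6, 0.9, -0.1]
finger_gap: 0.87
gripper_force: 0.0
```

Call:
drive_tool:
  plan:
    - [-0.039,0.0095,0.014,0,0,0,0.75]
    - [-0.039,0.0095,0.014,0,0,0,0.75]
    - [-0.039,0.0095,0.014,0,0,0,0.75]
    - [-0.039,0.0095,0.014,0,0,0,0.75]
    - [-0.039,0.0095,0.014,0,0,0,0.75]
    - [-0.039,0.0095,0.014,0,0,0,0.75]
    - [-0.039,0.0095,0.014,0,0,0,0.75]
    - [-0.039,0.0095,0.014,0,0,0,0.75]
    - [-0.039,0.0095,0.014,0,0,0,0.75]
    - [0,0,0,0,0,0,0.75]

```text
t: 3.0
tcp_pos: [0.5691, -0.0304, 0.1178]
tool_rot: [0.574, 0.819, 0.0, 0.002]
force: [-0.2, 0.3, 0.3]
finger_gap: 0.876
gripper_force: 0.0
```

```bash
python3 -c "
from h import *; plan((.5932,-.0603,.03))"
```

```text
t 3.0 tcp [ 0.5691 -0.0304  0.1178] yaw 19.9 tilt z [ 0.003 -0.002 -1.   ] gap 0.876 F [-0.2  0.3  0.3] tool shift mm [-36.1  12.3  87.9] q [-0.25  0.63  1.68 -0.    0.83 -0.6 ]
```

Call:
drive_tool:
  plan:
    - [-0.018,0.006,0,0,0,0,0.75]
    - [-0.018,0.006,0.02,0,0,0,0.75]
    - [0,0,0.03,0,0,0,0.75]
    - [0,0,0.028,0,0,0,0.75]
    - [0,0,0.01,0,0,0,0.75]
    - [0,0,0,0,0,0,0.75]
    - [0,0,0,0,0,0,0.75]

```text
t: 3.7
tcp_pos: [0.5898, -0.0552, 0.0321]
tool_rot: [0.573, 0.82, 0.0, 0.001]
force: [0.7, 0.1, -0.8]
finger_gap: 0.874
gripper_force: 0.0
```

Run:
```python
from h import *; plan((.5932,-.0603,.015))
s=snap('side','s1'); C=cloud(s); 
im=cv2.imread('pics/s1.png')[200:320,290:430]; cv2.imwrite('pics/z1.png',cv2.resize(im,None,fx=5,fy=5,interpolation=2)[:600,:800])
```

```text
t 3.7 tcp [ 0.5898 -0.0552  0.0321] yaw 20.1 tilt z [ 0.001 -0.    -1.   ] gap 0.874 F [ 0.7  0.1 -0.8] tool shift mm [-5.9  1.4 17.1] q [-0.28  0.79  1.65  0.    0.7  -0.63]
```

View pics/z1.png

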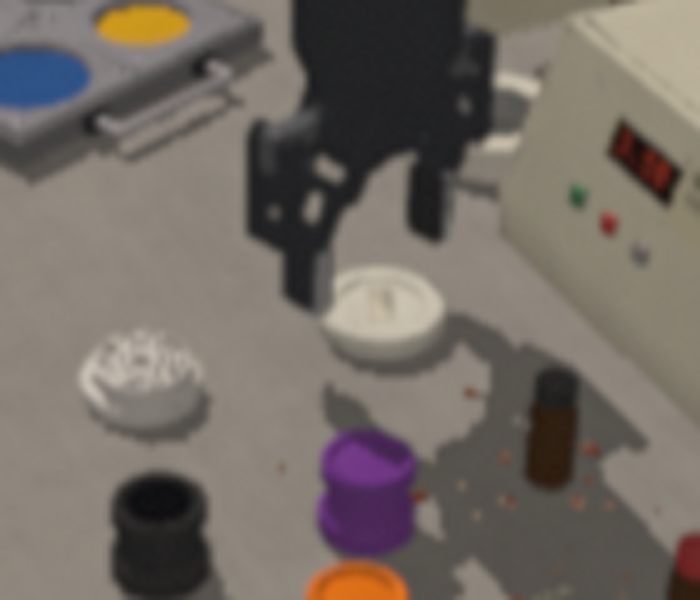

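The fingers straddle the carrier (crop (385,310)), with tips at (310,305) and (430,240). The TCP is about 6 mm short of centre, so I'll correct that, lower and grip.

Call:
drive_tool:
  plan:
    - [-0.006,0.0015,0,0,0,0,0.75]
    - [0,0,0.006,0,0,0,0.75]
    - [0,0,0.006,0,0,0,0.75]
    - [0,0,0.004,0,0,0,0.75]
    - [0,0,0,0,0,0,0.75]
    - [0,0,0,0,0,0,0.75]

```text
t: 4.35
tcp_pos: [0.5925, -0.0605, 0.015]
tool_rot: [0.573, 0.819, -0.0, -0.0]
force: [-0.7, 0.1, 0.8]
finger_gap: 0.877
gripper_force: 0.0
```

```bash
python3 -c "
from h import *; plan((.5932,-.0603,.015))"
```

```text
t 4.35 tcp [ 0.5925 -0.0605  0.015 ] yaw 20.04 tilt z [-0.001  0.    -1.   ] gap 0.877 F [-0.7  0.1  0.8] tool shift mm [-0.   0.7 -0. ] q [-0.29  0.82  1.65 -0.    0.67 -0.64]
```

Call:
drive_tool:
  plan:
    - [0,0.0005,0.001,0,0,0,0.4]
    - [0,0,0,0,0,0,0.2]
    - [0,0,0,0,0,0,0]
    - [0,0,0,0,0,0,-0.2]
    - [0,0,0,0,0,0,-0.2]
    - [0,0,0,0,0,0,-0.2]
  newtons: 30

```text
t: 4.95
tcp_pos: [0.5934, -0.0604, 0.0147]
tool_rot: [0.573, 0.819, 0.0, 0.0]
force: [-0.3, 0.8, 5.4]
finger_gap: 0.69
gripper_force: 32.1
```

Call:
drive_tool:
  plan:
    - [0,0,-0.005,0,0,0,-0.2]
    - [0,0,-0.01,0,0,0,-0.2]
    - [0,0,-0.015,0,0,0,-0.2]
    - [0,0,-0.02,0,0,0,-0.2]
    - [0,0,-0.02,0,0,0,-0.2]
    - [0,0,-0.01,0,0,0,-0.2]
    - [0,0,0,0,0,0,-0.2]
    - [0,0,0,0,0,0,-0.2]

```text
t: 5.75
tcp_pos: [0.5931, -0.0604, 0.0944]
tool_rot: [0.573, 0.819, 0.0, 0.0]
force: [0.3, 0.7, 0.7]
finger_gap: 0.687
gripper_force: 32.3
```

Run:
```python
from h import *; plan((.5189,.1951,.095))
s=snap('side','s2')
im=cv2.imread('pics/s2.png')[170:290,290:430]; cv2.imwrite('pics/z2.png',cv2.resize(im,None,fx=4,fy=4,interpolation=2))
```

```text
t 5.75 tcp [ 0.5931 -0.0604  0.0944] yaw 20.03 tilt z [ 0. -0. -1.] gap 0.687 F [0.3 0.7 0.7] tool shift mm [265.5  17.8  -0.6] q [-0.29  0.69  1.62 -0.    0.82 -0.64]
```

View pics/z2.png

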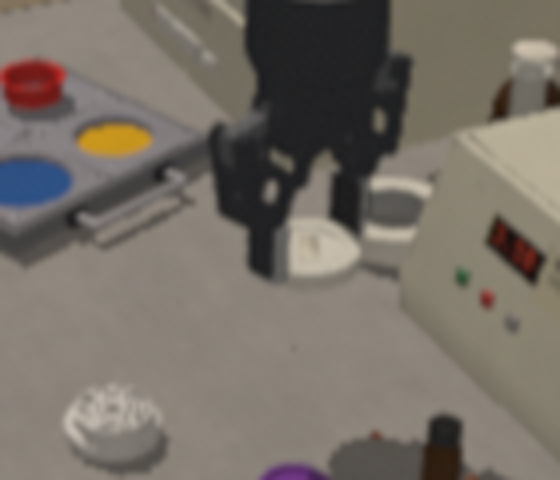

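The carrier is held level, shown at crop (320,250). I'll check the tip height against the carrier with depth.

Run:
```python
from h import *
S=load('s2');C=cloud(S);H=cv2.cvtColor(S['image'],cv2.COLOR_RGB2HSV)
for u in (355,357,362,366,370,375): 
    print(u,[(v,int(H[v,u,2]),*np.round(C[v,u]*1e3).astype(int).tolist()) for v in range(226,245,2)])
t=snap('top','t2');C=cloud(t);H=cv2.cvtColor(t['image'],cv2.COLOR_RGB2HSV)
```

```text
355 [(226, 36, 548, -91, 134), (228, 36, 555, -79, 120), (230, 35, 555, -79, 115), (232, 35, 556, -78, 109), (234, 34, 556, -78, 104), (236, 33, 555, -79, 100), (238, 55, 555, -80, 95), (240, 124, 621, 44, -3), (242, 139, 617, 35, -3), (244, 138, 611, 24, 0)]
357 [(226, 33, 557, -85, 128), (228, 39, 558, -83, 122), (230, 38, 559, -80, 115), (232, 41, 559, -81, 110), (234, 43, 559, -80, 105), (236, 43, 559, -82, 101), (238, 47, 559, -82, 95), (240, 101, 563, -74, 84), (242, 136, 619, 29, 0), (244, 138, 617, 24, -2)]
362 [(226, 148, 595, -37, 90), (228, 140, 592, -43, 90), (230, 153, 588, -50, 89), (232, 161, 586, -55, 88), (234, 160, 581, -63, 88), (236, 157, 576, -72, 90), (238, 135, 572, -80, 90), (240, 121, 572, -81, 86), (242, 132, 570, -85, 83), (244, 140, 627, 18, -1)]
366 [(226, 185, 604, -40, 90), (228, 185, 600, -46, 89), (230, 182, 597, -53, 89), (232, 194, 591, -63, 90), (234, 192, 588, -68, 89), (236, 195, 584, -77, 90), (238, 170, 581, -83, 89), (240, 126, 579, -86, 87), (242, 129, 579, -86, 82), (244, 141, 636, 14, -1)]
370 [(226, 183, 612, -43, 89), (228, 183, 606, -54, 92), (230, 194, 604, -58, 90), (232, 192, 600, -66, 90), (234, 193, 596, -72, 90), (236, 195, 592, -80, 90), (238, 165, 588, -87, 90), (240, 124, 586, -91, 87), (242, 132, 588, -88, 81), (244, 142, 645, 9, -1)]
375 [(226, 105, 622, -49, 90), (228, 180, 618, -56, 90), (230, 190, 613, -64, 90), (232, 197, 610, -71, 90), (234, 195, 607, -76, 88), (236, 180, 602, -85, 90), (238, 128, 597, -93, 91), (240, 126, 598, -91, 84), (242, 140, 660, 12, -1), (244, 142, 654, 1, 2)]
```

Call:
drive_tool:
  plan:
    - [0.015,0.001,0,0,0,0,-0.2]
    - [0.03,0.002,0,0,0,0,-0.2]
    - [0.035,0.0025,0,0,0,0,-0.2]
    - [0.035,0.0025,0,0,0,0,-0.2]
    - [0.035,0.0025,0,0,0,0,-0.2]
    - [0.035,0.0025,0,0,0,0,-0.2]
    - [0.035,0.0025,0,0,0,0,-0.2]
    - [0.03,0.002,0,0,0,0,-0.2]
    - [0.015,0,0,0,0,0,-0.2]
    - [0,0,0,0,0,0,-0.2]

```text
t: 6.85
tcp_pos: [0.5171, 0.1964, 0.0938]
tool_rot: [0.572, 0.82, -0.001, -0.001]
force: [0.2, -0.3, -1.2]
finger_gap: 0.683
gripper_force: 32.3
```

Call:
drive_tool:
  plan:
    - [0,0,0.01,0,0,0,-0.2]
    - [0,0,0.015,0,0,0,-0.2]
    - [0,0,0.01,0,0,0,-0.2]
    - [0,0,0.005,0,0,0,-0.2]
    - [0,0,0,0,0,0,-0.2]
    - [0,0,0,0,0,0,-0.2]

```text
t: 7.45
tcp_pos: [0.5193, 0.1941, 0.0543]
tool_rot: [0.574, 0.819, -0.0, 0.0]
force: [-0.6, 0.3, -0.6]
finger_gap: 0.681
gripper_force: 32.3
```

Run:
```python
from meas import *; plan((.5189,.1951,.0282))
snap('top','t3');s=snap('side','s3')
for z in (.055,):
  for t in('t3','s3'): print(t,*fit(t,(.519,.195),z-.004,bright(135),40))
d=np.zeros((480,800,3),np.uint8)
d[:,:400]=cv2.resize(cv2.imread('pics/t3.png')[200:290,165:240],(400,480)); d[:,400:]=cv2.resize(cv2.imread('pics/s3.png')[150:246,260:340],(400,480)); cv2.imwrite('pics/z3.png',d)
```

```text
t 7.45 tcp [0.5193 0.1941 0.0543] yaw 19.99 tilt z [ 0. -0. -1.] gap 0.681 F [-0.6  0.3 -0.6] tool shift mm [ 1.1  0.  26.1] q [ 0.16  0.72  1.75 -0.    0.67 -0.19]
t3 [0.4984 0.1664] [  2.7 992.8] [0.5181 0.1669] 13
s3 [0.5228 0.192 ] [43.5 61.3] [0.5231 0.1915] 162
```

View pics/z3.png

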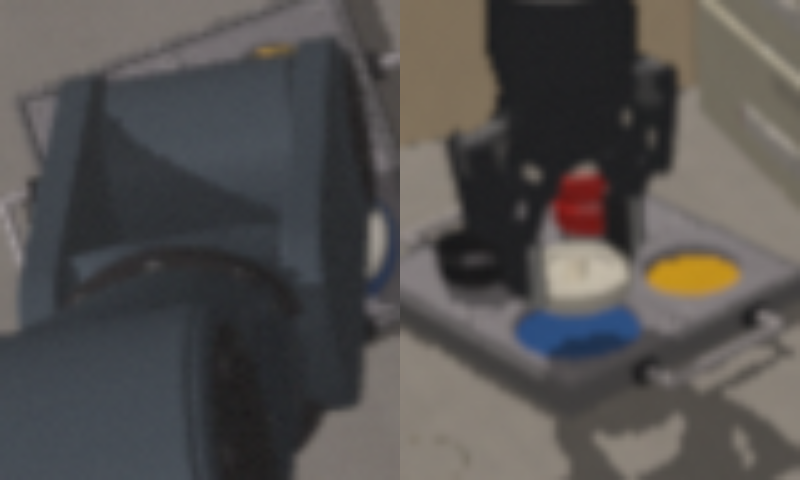

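The carrier hangs just over the blue recess (right crop, carrier (580,270), blue (580,330)). I'll lower it.

Call:
drive_tool:
  plan:
    - [0.001,0,0.008,0,0,0,-0.2]
    - [0,0,0.008,0,0,0,-0.2]
    - [0,0,0.005,0,0,0,-0.2]
    - [0,0,0.002,0,0,0,-0.2]
    - [0,0,0.001,0,0,0,-0.2]
    - [0,0,0.001,0,0,0,-0.2]
    - [0,0,0,0,0,0,-0.2]

```text
t: 8.25
tcp_pos: [0.5187, 0.1955, 0.0293]
tool_rot: [0.573, 0.819, 0.0, 0.0]
force: [0.7, 0.6, -0.3]
finger_gap: 0.685
gripper_force: 32.3
```

Call:
drive_tool:
  plan:
    - [0,0,0.001,0,0,0,-0.2]
    - [0,0,0,0,0,0,-0.2]
    - [0,0,0,0,0,0,-0.2]

```text
t: 8.55
tcp_pos: [0.5187, 0.1955, 0.0284]
tool_rot: [0.573, 0.819, 0.0, 0.0]
force: [-0.2, 0.0, -0.5]
finger_gap: 0.689
gripper_force: 32.3
```

Call:
drive_tool:
  plan:
    - [0,0,0.0005,0,0,0,0.45]
    - [0,0,0,0,0,0,0.6]
    - [0,0,0,0,0,0,0.75]
    - [0,0,0,0,0,0,0.75]
    - [0,0,-0.02,0,0,0,0.75]
    - [0,0,-0.03,0,0,0,0.75]
    - [0,0,-0.04,0,0,0,0.5]
    - [-0.02,0,-0.02,0,0,0,0.5]
    - [-0.04,0,0,0,0,0,0.5]
    - [-0.04,0,0,0,0,0,0.5]

```text
t: 9.55
tcp_pos: [0.5536, 0.1012, 0.1392]
tool_rot: [0.572, 0.82, 0.001, 0.001]
force: [0.2, 0.1, 0.1]
finger_gap: 0.746
gripper_force: 0.0
```

Run:
```python
from meas import *; plan((.434,-.1716,.10))
snap('top','t4');s=snap('side','s4')
for t in('t4','s4'):
  try: print(t,*fit(t,(.519,.195),.0245,bright(135),40))
  except Exception as e: print(e)
```

```text
t 9.55 tcp [0.5536 0.1012 0.1392] yaw 20.16 tilt z [ 0.003 -0.    -1.   ] gap 0.746 F [0.2 0.1 0.1] tool shift mm [-214.8 -206.4   38.9] q [-0.02  0.59  1.69  0.    0.86 -0.37]
attempt to get argmax of an empty sequence
s4 [0.5197 0.1952] [58.3 62.8] [0.5195 0.1947] 230
```

The carrier is seated and centred. Next is the loupe.

Call:
drive_tool:
  plan:
    - [-0.02,-0.02,0,0,0,0,0.4]
    - [-0.031,-0.029,0,0,0,0,0.4]
    - [-0.031,-0.03,0.004,0,0,0,0.4]
    - [-0.031,-0.03,0.005,0,0,0,0.4]
    - [-0.031,-0.03,0.01,0,0,0,0.4]
    - [-0.031,-0.03,0.01,0,0,0,0.4]
    - [-0.025,-0.023,0.01,0,0,0,0.4]
    - [-0.015,-0.014,0,0,0,0,0.4]
    - [0,0,0,0,0,0,0.4]
    - [0,0,0,0,0,0,0.4]

```text
t: 10.65
tcp_pos: [0.4329, -0.1707, 0.0988]
tool_rot: [0.574, 0.819, 0.0, -0.0]
force: [-0.4, -0.6, 0.6]
finger_gap: 0.7
gripper_force: 0.0
```

Run:
```python
from meas import *; plan((.434,-.1716,.036))
snap('top','t5')
print(*fit('t5',(.519,.195),.0245,bright(135),40))
```

```text
t 10.65 tcp [ 0.4329 -0.1707  0.0988] yaw 19.96 tilt z [-0.     0.001 -1.   ] gap 0.7 F [-0.4 -0.6  0.6] tool shift mm [-1.3  0.8 62.8] q [-0.62  0.58  1.95  0.    0.61 -0.97]
[0.5178 0.1945] [55.1 55.8] [0.5177 0.1945] 349
```

Call:
drive_tool:
  plan:
    - [-0.001,0.001,0.015,0,0,0,0.4]
    - [0,0,0.02,0,0,0,0.4]
    - [0,0,0.015,0,0,0,0.4]
    - [0,0,0.008,0,0,0,0.4]
    - [0,0,0.004,0,0,0,0.4]
    - [0,0,0,0,0,0,0.4]
    - [0,0,0,0,0,0,0.4]

```text
t: 11.4
tcp_pos: [0.4346, -0.1715, 0.0372]
tool_rot: [0.573, 0.819, -0.0, 0.0]
force: [0.4, -0.7, -0.6]
finger_gap: 0.699
gripper_force: 0.0
```

Call:
drive_tool:
  plan:
    - [0,0,0,0,0,0,0.1]
    - [0,0,0,0,0,0,-0.1]
    - [0,0,0,0,0,0,-0.3]
    - [0,0,0,0,0,0,-0.4]
    - [0,0,0,0,0,0,-0.4]
    - [0,0,0,0,0,0,-0.4]
  newtons: 30

```text
t: 12.0
tcp_pos: [0.4345, -0.1719, 0.0376]
tool_rot: [0.574, 0.819, 0.0, 0.001]
force: [-0.1, 0.0, 5.5]
finger_gap: 0.431
gripper_force: 29.4
```

Call:
drive_tool:
  plan:
    - [0,0,-0.005,0,0,0,-0.4]
    - [0,0,-0.015,0,0,0,-0.4]
    - [0,0,-0.02,0,0,0,-0.4]
    - [0,0,-0.025,0,0,0,-0.4]
    - [0,0,-0.025,0,0,0,-0.4]
    - [0,0,-0.01,0,0,0,-0.4]
    - [0,0,0,0,0,0,-0.4]
    - [0,0,0,0,0,0,-0.4]

```text
t: 12.8
tcp_pos: [0.4339, -0.1714, 0.1364]
tool_rot: [0.573, 0.819, -0.0, -0.0]
force: [-0.4, -0.3, 0.1]
finger_gap: 0.43
gripper_force: 30.1
```

Run:
```python
from h import *; plan((.5979,.2239,.13))
s=snap('side','s6')
cv2.imwrite('pics/z6.png',cv2.resize(cv2.imread('pics/s6.png')[200:330,250:400],None,fx=4,fy=4,interpolation=2))
```

```text
t 12.8 tcp [ 0.4339 -0.1714  0.1364] yaw 20.03 tilt z [-0.001  0.    -1.   ] gap 0.43 F [-0.4 -0.3  0.1] tool shift mm [315.3 289.5   6.5] q [-0.62  0.5   1.93 -0.    0.72 -0.97]
```

View pics/z6.png

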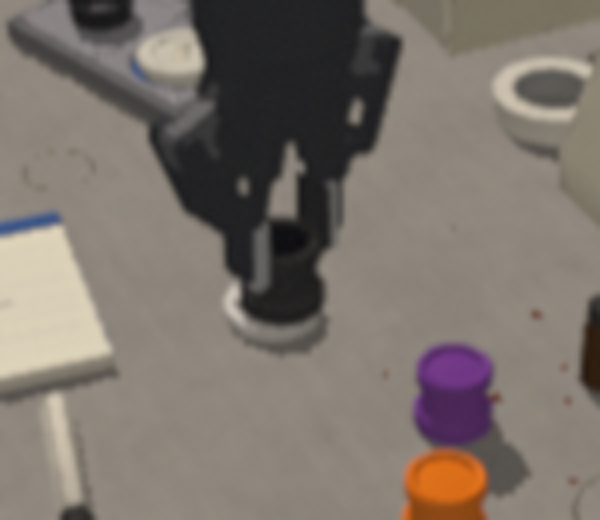

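The loupe is held upright at crop (285,275), gap 0.43. I'll carry it to the yellow recess.

Call:
drive_tool:
  plan:
    - [0.012,0.011,0,0,0,0,-0.4]
    - [0.024,0.022,0,0,0,0,-0.4]
    - [0.03,0.0275,0,0,0,0,-0.4]
    - [0.03,0.0275,0,0,0,0,-0.4]
    - [0.03,0.0275,0,0,0,0,-0.4]
    - [0.03,0.0275,0,0,0,0,-0.4]
    - [0.03,0.0275,0,0,0,0,-0.4]
    - [0.03,0.0275,0,0,0,0,-0.4]
    - [0.03,0.0275,0,0,0,0,-0.4]
    - [0.03,0.0275,0,0,0,0,-0.4]

```text
t: 13.85
tcp_pos: [0.5769, 0.1759, 0.1348]
tool_rot: [0.573, 0.819, -0.001, -0.001]
force: [1.3, -0.4, 0.2]
finger_gap: 0.428
gripper_force: 30.1
```

Call:
drive_tool:
  plan:
    - [0.024,0.022,0,0,0,0,-0.4]
    - [0.012,0.011,0,0,0,0,-0.4]
    - [0,0,0.01,0,0,0,-0.4]
    - [0,0,0.02,0,0,0,-0.4]
    - [0,0,0.01,0,0,0,-0.4]
    - [0,0,0,0,0,0,-0.4]
    - [0,0,0,0,0,0,-0.4]

```text
t: 14.55
tcp_pos: [0.5957, 0.2182, 0.0964]
tool_rot: [0.574, 0.819, -0.001, -0.0]
force: [0.3, -1.1, -0.4]
finger_gap: 0.429
gripper_force: 30.1
```

Run:
```python
from h import *; plan((.5979,.2239,.049))
```

```text
t 14.55 tcp [0.5957 0.2182 0.0964] yaw 19.96 tilt z [-0.001 -0.    -1.   ] gap 0.429 F [ 0.3 -1.1 -0.4] tool shift mm [ 4.6  4.1 47.3] q [ 0.18  0.73  1.52 -0.    0.9  -0.17]
```

Call:
drive_tool:
  plan:
    - [0.0045,0.004,0.01,0,0,0,-0.4]
    - [0,0,0.015,0,0,0,-0.4]
    - [0,0,0.01,0,0,0,-0.4]
    - [0,0,0.006,0,0,0,-0.4]
    - [0,0,0.003,0,0,0,-0.4]
    - [0,0,0.0015,0,0,0,-0.4]
    - [0,0,0,0,0,0,-0.4]
    - [0,0,0,0,0,0,-0.4]

```text
t: 15.35
tcp_pos: [0.5986, 0.2251, 0.0517]
tool_rot: [0.573, 0.819, 0.0, 0.0]
force: [-1.0, 0.2, -0.9]
finger_gap: 0.426
gripper_force: 30.1
```

Run:
```python
from h import *; plan((.5979,.2239,.049))
s=snap('side','s7')
cv2.imwrite('pics/z7.png',cv2.resize(cv2.imread('pics/s7.png')[140:250,240:360],None,fx=4,fy=4,interpolation=2))
```

```text
t 15.35 tcp [0.5986 0.2251 0.0517] yaw 20.03 tilt z [ 0.001  0.    -1.   ] gap 0.426 F [-1.   0.2 -0.9] tool shift mm [-0.9 -1.1  2.7] q [ 0.19  0.8   1.52  0.    0.82 -0.16]
```

View pics/z7.png

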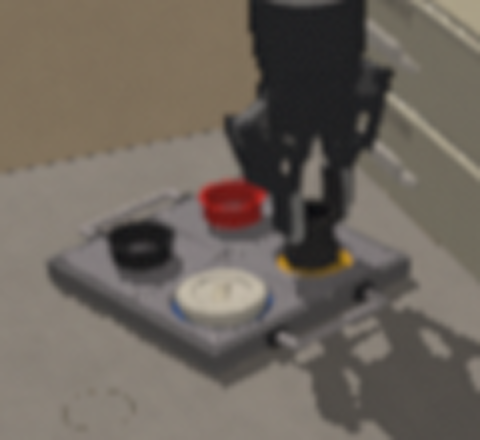

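The loupe is inside the yellow recess (crop (315,255)), and the carrier sits flat in blue at (222,295). I'll lower the last few millimetres and release.

Call:
drive_tool:
  plan:
    - [-0.001,-0.001,0.0015,0,0,0,-0.4]
    - [0,0,0.001,0,0,0,-0.4]
    - [0,0,0,0,0,0,-0.4]
    - [0,0,0,0,0,0,-0.4]

```text
t: 15.8
tcp_pos: [0.5977, 0.2237, 0.0488]
tool_rot: [0.573, 0.819, -0.0, 0.0]
force: [0.4, 0.1, -0.6]
finger_gap: 0.43
gripper_force: 30.1
```

Call:
drive_tool:
  plan:
    - [0,0,0.0005,0,0,0,-0.05]
    - [0,0,0,0,0,0,0.1]
    - [0,0,0,0,0,0,0.3]
    - [0,0,0,0,0,0,0.3]
    - [0,0,-0.02,0,0,0,0.3]
    - [0,0,-0.04,0,0,0,0.3]
    - [0,0,-0.04,0,0,0,0.1]
    - [-0.02,-0.002,-0.01,0,0,0,0]
    - [-0.04,-0.005,0,0,0,0,0]
    - [-0.045,-0.005,0,0,0,0,0]

```text
t: 16.8
tcp_pos: [0.6226, 0.1213, 0.1595]
tool_rot: [0.572, 0.82, 0.001, 0.001]
force: [0.3, -0.1, -0.3]
finger_gap: 0.499
gripper_force: 0.0
```

Run:
```python
from meas import *; plan((.5992,-.2967,.12))
snap('side','s8')
print(*fit('s8',(.5979,.2239),.049,high(.036),32))
```

```text
t 16.8 tcp [0.6226 0.1213 0.1595] yaw 20.21 tilt z [ 0.002  0.    -1.   ] gap 0.499 F [ 0.3 -0.1 -0.3] tool shift mm [-384.2 -166.4   39.3] q [ 0.02  0.64  1.49  0.    1.01 -0.34]
[0.5941 0.2159] [39.7 43.3] [0.594  0.2155] 100
```

Run:
```python
from h import *
C=cloud(load('top0')).reshape(-1,3)
for y0 in np.arange(-.42,.02,.04):
    k=(C[:,1]>y0)&(C[:,1]<y0+.04)&(C[:,0]>.62)&(C[:,0]<.95); P=C[k]; q=P[P[:,2]>.03]
    print(round(y0,2),'min x',np.round(q[:,0].min(),3) if len(q) else None,'maxz x<.75',np.round(P[P[:,0]<.75][:,2].max(),3))
```

```text
-0.42 min x 0.696 maxz x<.75 0.649
-0.38 min x 0.695 maxz x<.75 0.648
-0.34 min x 0.736 maxz x<.75 0.647
-0.3 min x 0.67 maxz x<.75 0.649
-0.26 min x 0.658 maxz x<.75 0.649
-0.22 min x 0.669 maxz x<.75 0.648
-0.18 min x 0.669 maxz x<.75 0.647
-0.14 min x 0.669 maxz x<.75 0.648
-0.1 min x 0.669 maxz x<.75 0.648
-0.06 min x 0.67 maxz x<.75 0.648
-0.02 min x 0.735 maxz x<.75 0.648
```

Run:
```python
from h import *
C=cloud(load('top0')).reshape(-1,3);D=cloud(load('side0')).reshape(-1,3)
for n,P in(('top',C),('side',D)):
    k=(P[:,0]>.66)&(P[:,0]<.75)&(P[:,1]>-.4)&(P[:,1]<.0)&(P[:,2]<.5); print(n,np.percentile(P[k][:,2],[50,90,99,100]).round(3))
    k=(P[:,0]>.60)&(P[:,0]<.8)&(P[:,1]>-.4)&(P[:,1]<.4)&(P[:,2]>.5)&(P[:,2]<1.); print(k.sum(),P[k].min(0) if k.any() else '')
S=load('s8');G=cloud(S); 
k=(np.hypot(G[...,0]-.6226,G[...,1]-.1213)<.1)&(G[...,2]>.13); P=G[k]
for z in np.arange(.14,.5,.03):
    q=P[(P[:,2]>z)&(P[:,2]<z+.03)]; 
    if len(q): print(round(z-.1595,3),'x',np.round(q[:,0].min()-.6226,3),np.round(q[:,0].max()-.6226,3),'y',np.round(q[:,1].min()-.1213,3))
```

```text
top [0.081 0.134 0.142 0.15 ]
31421 [ 0.73451688 -0.3999631   0.61195166]
side [0.062 0.124 0.139 0.143]
0 
-0.019 x -0.034 0.097 y -0.022
0.011 x -0.052 0.096 y -0.029
0.041 x -0.061 0.065 y -0.036
0.07 x -0.066 0.066 y -0.036
0.1 x -0.038 0.033 y -0.041
0.131 x -0.037 0.036 y -0.042
0.16 x -0.036 0.032 y -0.041
0.19 x -0.036 0.032 y -0.038
0.22 x -0.036 0.027 y -0.062
0.251 x -0.069 0.04 y -0.066
0.28 x -0.092 0.042 y -0.065
0.31 x -0.082 0.025 y -0.065
```

The centrifuge front is at x ≈ 0.67 and 0.14 m high, and at 20° yaw the gripper's knuckles could reach it. I'll turn the fingers along y for the vials.

Call:
drive_tool:
  plan:
    - [0,-0.03,0,0,0,0,0]
    - [0,-0.03,0,0,0,-7.8,0]
    - [0,0,0,0,0,-7.8,0]
    - [0,0,0,0,0,-7.8,0]
    - [0,0,0,0,0,-7.8,0]
    - [0,0,0,0,0,-7.8,0]
    - [0,0,0,0,0,-7.8,0]
    - [0,0,0,0,0,-7.8,0]
    - [0,0,0,0,0,-7.8,0]
    - [0,0,0,0,0,-7.8,0]

```text
t: 17.85
tcp_pos: [0.566, 0.1006, 0.1583]
tool_rot: [-0.005, 1.0, 0.0, -0.0]
force: [-0.4, 0.9, -0.7]
finger_gap: 0.502
gripper_force: 0.0
```

Call:
drive_tool:
  plan:
    - [0,0,0,0,0,0,0]
    - [0,0,0,0,0,0,0]

```text
t: 18.05
tcp_pos: [0.5659, 0.1005, 0.1583]
tool_rot: [-0.001, 1.0, 0.0, -0.0]
force: [0.2, 0.0, -0.1]
finger_gap: 0.501
gripper_force: 0.0
```

Run:
```python
from meas import *; plan((.5992,-.2967,.12))
snap('top','t9')
print(*fit('t9',(.5979,.2239),.049,high(.038),32)); print(*fit('t9',(.599,-.297),.052,col(170,8,100),25))
```

```text
t 18.05 tcp [0.5659 0.1005 0.1583] yaw 90.07 tilt z [-0.  0. -1.] gap 0.501 F [ 0.2  0.  -0.1] tool shift mm [ -32.8 -397.3   38.3] q [-0.02  0.57  1.64  0.    0.93 -1.59]
[0.5981 0.2226] [54.9 63.8] [0.598  0.2225] 396
[ 0.5987 -0.2964] [14.3 19. ] [ 0.5987 -0.2965] 37
```

Call:
drive_tool:
  plan:
    - [0,-0.02,0,0,0,0,0]
    - [0,-0.042,0,0,0,0,0]
    - [0,-0.046,0,0,0,0,0]
    - [0,-0.046,0,0,0,0,0]
    - [0,-0.046,0,0,0,0,0]
    - [0,-0.046,0,0,0,0,0]
    - [0,-0.046,0,0,0,0,0]
    - [0,-0.046,0,0,0,0,0]
    - [0,-0.039,0,0,0,0,0]
    - [0,-0.02,0,0,0,0,0]

```text
t: 19.1
tcp_pos: [0.5676, -0.3004, 0.1584]
tool_rot: [0.0, 1.0, -0.001, 0.001]
force: [-0.1, 0.6, 0.1]
finger_gap: 0.502
gripper_force: 0.0
```

Call:
drive_tool:
  plan:
    - [-0.015,0,0.01,0,0,0,0]
    - [-0.018,0,0.02,0,0,0,0]
    - [0,0,0.01,0,0,0,0]
    - [0,0,0,0,0,0,0]
    - [0,0,0,0,0,0,0]

```text
t: 19.6
tcp_pos: [0.6002, -0.2948, 0.1179]
tool_rot: [-0.003, 1.0, 0.001, -0.001]
force: [-0.1, 0.0, 0.6]
finger_gap: 0.496
gripper_force: 0.0
```

Run:
```python
from meas import *; plan((.5990,-.2967,.042))
```

```text
t 19.6 tcp [ 0.6002 -0.2948  0.1179] yaw 90.3 tilt z [-0.002  0.001 -1.   ] gap 0.496 F [-0.1  0.   0.6] tool shift mm [ 1.  -2.  75.9] q [-0.62  0.74  1.41  0.    0.99 -2.2 ]
```

Call:
drive_tool:
  plan:
    - [0,0,0.015,0,0,0,0]
    - [0,0,0.015,0,0,0,0]
    - [0,0,0,0,0,0,0]
    - [0,0,0,0,0,0,0]

```text
t: 20.0
tcp_pos: [0.6, -0.2961, 0.0874]
tool_rot: [-0.002, 1.0, 0.001, -0.001]
force: [-0.4, -0.5, 0.1]
finger_gap: 0.501
gripper_force: 0.0
```

Run:
```python
from meas import *; plan((.5990,-.2967,.042))
```

```text
t 20.0 tcp [ 0.6    -0.2961  0.0874] yaw 90.22 tilt z [-0.002  0.001 -1.   ] gap 0.501 F [-0.4 -0.5  0.1] tool shift mm [ 0.9 -0.6 45.4] q [-0.63  0.78  1.43 -0.    0.94 -2.2 ]
```

Call:
drive_tool:
  plan:
    - [0.001,-0.0005,0.012,0,0,0,0]
    - [0,0,0.015,0,0,0,0]
    - [0,0,0.01,0,0,0,0]
    - [0,0,0.006,0,0,0,0]
    - [0,0,0.002,0,0,0,0]
    - [0,0,0,0,0,0,0]
    - [0,0,0,0,0,0,0]

```text
t: 20.7
tcp_pos: [0.6, -0.2971, 0.0437]
tool_rot: [-0.002, 1.0, -0.0, 0.0]
force: [-0.7, -0.7, 0.2]
finger_gap: 0.499
gripper_force: 0.0
```

Call:
drive_tool:
  plan:
    - [0,0,0,0,0,0,-0.3]
    - [0,0,0,0,0,0,-0.45]
    - [0,0,0,0,0,0,-0.6]
    - [0,0,0,0,0,0,-0.75]
    - [0,0,0,0,0,0,-0.75]
    - [0,0,0,0,0,0,-0.75]
    - [0,0,0,0,0,0,-0.75]
  newtons: 25

```text
t: 21.4
tcp_pos: [0.5999, -0.297, 0.0439]
tool_rot: [-0.002, 1.0, -0.0, 0.0]
force: [-1.1, 0.0, 5.2]
finger_gap: 0.221
gripper_force: 24.7
```

Call:
drive_tool:
  plan:
    - [0,0,-0.005,0,0,0,-0.75]
    - [0,0,-0.015,0,0,0,-0.75]
    - [0,0,-0.025,0,0,0,-0.75]
    - [0,0,-0.025,0,0,0,-0.75]
    - [0,0,-0.025,0,0,0,-0.75]
    - [0.01,0,-0.015,0,0,0,-0.75]
    - [0.015,0,0,0,0,0,-0.75]
    - [0.01,0,0,0,0,0,-0.75]
    - [0,0,0,0,0,0,-0.75]

```text
t: 22.3
tcp_pos: [0.5624, -0.2965, 0.153]
tool_rot: [-0.001, 1.0, 0.001, -0.001]
force: [0.7, 0.9, -1.0]
finger_gap: 0.224
gripper_force: 24.5
```

Run:
```python
from h import *; plan((.5691,.3029,.15))
s=snap('side','s10')
cv2.imwrite('pics/z10.png',cv2.resize(cv2.imread('pics/s10.png')[190:350,350:490],None,fx=3,fy=3,interpolation=2))
```

```text
t 22.3 tcp [ 0.5624 -0.2965  0.153 ] yaw 90.17 tilt z [-0.003  0.002 -1.   ] gap 0.224 F [ 0.7  0.9 -1. ] tool shift mm [ -8.5 599.4   4. ] q [-0.66  0.65  1.48 -0.    1.01 -2.23]
```

View pics/z10.png

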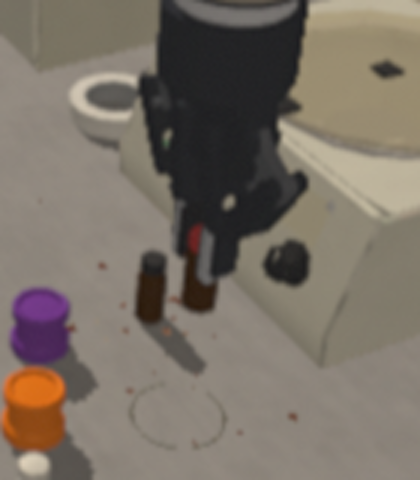

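The red vial hangs upright at crop (200,270). I'll carry it to the red well.

Call:
drive_tool:
  plan:
    - [0,0.015,0,0,0,0,-0.75]
    - [0,0.03,0,0,0,0,-0.75]
    - [0,0.042,0,0,0,0,-0.75]
    - [0,0.045,0,0,0,0,-0.75]
    - [0,0.045,0,0,0,0,-0.75]
    - [0,0.045,0,0,0,0,-0.75]
    - [0,0.045,0,0,0,0,-0.75]
    - [0,0.045,0,0,0,0,-0.75]
    - [0,0.045,0,0,0,0,-0.75]
    - [0,0.045,0,0,0,0,-0.75]

```text
t: 23.35
tcp_pos: [0.5624, 0.108, 0.1529]
tool_rot: [-0.002, 1.0, 0.0, -0.0]
force: [1.4, -0.0, 0.0]
finger_gap: 0.227
gripper_force: 24.5
```

Call:
drive_tool:
  plan:
    - [0,0.045,0,0,0,0,-0.75]
    - [0,0.045,0,0,0,0,-0.75]
    - [0,0.045,0,0,0,0,-0.75]
    - [-0.004,0.034,0,0,0,0,-0.75]
    - [-0.004,0.018,0,0,0,0,-0.75]
    - [0,0.008,0,0,0,0,-0.75]
    - [0,0,0.01,0,0,0,-0.75]
    - [0,0,0.02,0,0,0,-0.75]
    - [0,0,0.01,0,0,0,-0.75]
    - [0,0,0,0,0,0,-0.75]

```text
t: 24.35
tcp_pos: [0.5685, 0.2983, 0.1109]
tool_rot: [-0.001, 1.0, -0.001, -0.003]
force: [-0.2, -0.3, 0.0]
finger_gap: 0.227
gripper_force: 24.5
```

Call:
drive_tool:
  plan:
    - [0,0,0,0,0,0,-0.75]
    - [0,0,0,0,0,0,-0.75]

```text
t: 24.55
tcp_pos: [0.5709, 0.2996, 0.114]
tool_rot: [-0.002, 1.0, 0.0, 0.001]
force: [-0.3, -0.5, -0.0]
finger_gap: 0.225
gripper_force: 24.5
```

Run:
```python
from h import *; plan((.5691,.3029,.054))
```

```text
t 24.55 tcp [0.5709 0.2996 0.114 ] yaw 90.19 tilt z [ 0.001  0.    -1.   ] gap 0.225 F [-0.3 -0.5 -0. ] tool shift mm [ 1.8  3.3 60. ] q [ 0.31  0.71  1.49 -0.    0.94 -1.26]
```

Call:
drive_tool:
  plan:
    - [0.002,0.0035,0.01,0,0,0,-0.75]
    - [0,0,0.012,0,0,0,-0.75]
    - [0,0,0.006,0,0,0,-0.75]
    - [0,0,0,0,0,0,-0.75]
    - [0,0,0,0,0,0,-0.75]

```text
t: 25.05
tcp_pos: [0.5681, 0.3034, 0.0848]
tool_rot: [-0.002, 1.0, -0.0, -0.0]
force: [0.6, 0.8, -0.0]
finger_gap: 0.225
gripper_force: 24.5
```

Run:
```python
from h import *; plan((.5691,.3029,.054))
s=snap('side','s11')
cv2.imwrite('pics/z11.png',cv2.resize(cv2.imread('pics/s11.png')[130:250,240:360],None,fx=4,fy=4,interpolation=2))
```

```text
t 25.05 tcp [0.5681 0.3034 0.0848] yaw 90.24 tilt z [-0.001 -0.    -1.   ] gap 0.225 F [ 0.6  0.8 -0. ] tool shift mm [-1.1 -0.5 30.8] q [ 0.32  0.75  1.5  -0.    0.89 -1.26]
```

View pics/z11.png

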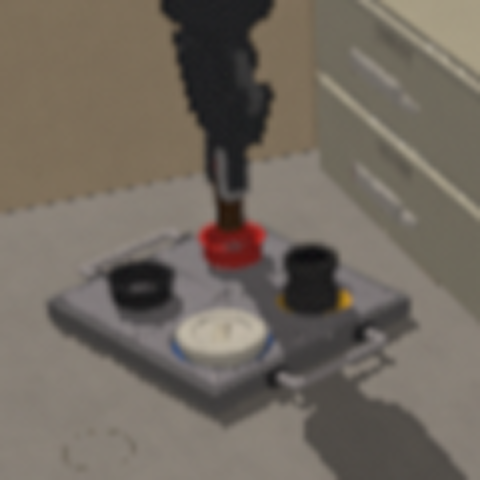

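The loupe stands in yellow at (312,280), and the red vial is over the red well at (232,235). I'll lower it in.

Call:
drive_tool:
  plan:
    - [-0.001,0,0.008,0,0,0,-0.75]
    - [0,0,0.01,0,0,0,-0.75]
    - [0,0,0.006,0,0,0,-0.75]
    - [0,0,0.003,0,0,0,-0.75]
    - [0,0,0.002,0,0,0,-0.75]
    - [0,0,0.001,0,0,0,-0.75]
    - [0,0,0,0,0,0,-0.75]
    - [0,0,0,0,0,0,-0.75]

```text
t: 25.9
tcp_pos: [0.5694, 0.3035, 0.0556]
tool_rot: [-0.002, 1.0, 0.0, 0.0]
force: [-0.3, -0.4, 0.3]
finger_gap: 0.227
gripper_force: 24.5
```

Run:
```python
from h import *; plan((.5691,.3029,.0537))
```

```text
t 25.9 tcp [0.5694 0.3035 0.0556] yaw 90.24 tilt z [ 0.  0. -1.] gap 0.227 F [-0.3 -0.4  0.3] tool shift mm [ 0.3 -0.6  1.9] q [ 0.32  0.8   1.51 -0.    0.84 -1.26]
```

Call:
drive_tool:
  plan:
    - [0,-0.0005,0.001,0,0,0,-0.75]
    - [0,0,0.0005,0,0,0,-0.75]
    - [0,0,0,0,0,0,-0.4]
    - [0,0,0,0,0,0,-0.2]
    - [0,0,0,0,0,0,-0.1]
    - [0,0,0,0,0,0,-0.1]
    - [0,0,-0.02,0,0,0,-0.1]
    - [0,0,-0.03,0,0,0,-0.1]
    - [0,0,-0.04,0,0,0,-0.1]
    - [0,-0.02,-0.01,0,0,0,-0.1]

```text
t: 26.9
tcp_pos: [0.572, 0.2856, 0.1585]
tool_rot: [-0.003, 1.0, 0.002, 0.005]
force: [0.4, -0.0, 0.1]
finger_gap: 0.449
gripper_force: 0.0
```

Call:
drive_tool:
  plan:
    - [0,-0.035,0,0,0,0,0]
    - [0,-0.045,0,0,0,0,0]
    - [0,-0.045,0,0,0,0,0]
    - [0,-0.045,0,0,0,0,0]
    - [0,-0.045,0,0,0,0,0]
    - [0,-0.045,0,0,0,0,0]
    - [0,-0.045,0,0,0,0,0]
    - [0,-0.045,0,0,0,0,0]
    - [0,-0.045,0,0,0,0,0]
    - [0,-0.035,0,0,0,0,0]

```text
t: 27.9
tcp_pos: [0.571, -0.1499, 0.154]
tool_rot: [-0.001, 1.0, -0.0, 0.0]
force: [1.1, -0.3, 0.6]
finger_gap: 0.499
gripper_force: 0.0
```

Run:
```python
from meas import *; plan((.6050,-.189,.09))
snap('top','t12');snap('side','s12')
print('wr',*fit('t12',(.569,.303),.062,high(.048),20)); print(*fit('s12',(.569,.303),.062,high(.048),25))
```

```text
t 27.9 tcp [ 0.571  -0.1499  0.154 ] yaw 90.15 tilt z [ 0.001 -0.001 -1.   ] gap 0.499 F [ 1.1 -0.3  0.6] tool shift mm [-33.8 -39.2  64.1] q [-0.45  0.6   1.61 -0.    0.94 -2.02]
wr [0.5684 0.2997] [17.5 18.8] [0.5685 0.2997] 43
[0.5672 0.292 ] [15.7 28.1] [0.5671 0.2918] 27
```

The red vial stands in the red well. Next is the black vial.

Call:
drive_tool:
  plan:
    - [-0.01,-0.015,0.01,0,0,0,0]
    - [-0.015,-0.01,0.015,0,0,0,0]
    - [-0.009,0,0.01,0,0,0,0]
    - [0,0,0,0,0,0,0]
    - [0,0,0,0,0,0,0]

```text
t: 28.5
tcp_pos: [0.6047, -0.1704, 0.1181]
tool_rot: [-0.003, 1.0, 0.001, -0.001]
force: [-1.0, 0.1, -0.4]
finger_gap: 0.5
gripper_force: 0.0
```

Run:
```python
from meas import *; plan((.6050,-.189,.0435))
```

```text
t 28.5 tcp [ 0.6047 -0.1704  0.1181] yaw 90.33 tilt z [-0.002  0.001 -1.   ] gap 0.5 F [-1.   0.1 -0.4] tool shift mm [ -0.3 -18.7  74.5] q [-0.45  0.69  1.53  0.    0.93 -2.03]
```

Call:
drive_tool:
  plan:
    - [0,-0.012,0.005,0,0,0,0]
    - [0,-0.0065,0.012,0,0,0,0]
    - [0,0,0.012,0,0,0,0]
    - [0,0,0,0,0,0,0]
    - [0,0,0,0,0,0,0]

```text
t: 29.0
tcp_pos: [0.6045, -0.1902, 0.089]
tool_rot: [-0.002, 1.0, 0.0, -0.001]
force: [-0.7, 0.5, 0.5]
finger_gap: 0.504
gripper_force: 0.0
```

Run:
```python
from meas import *; plan((.6050,-.189,.0435))
```

```text
t 29.0 tcp [ 0.6045 -0.1902  0.089 ] yaw 90.21 tilt z [-0.002  0.001 -1.   ] gap 0.504 F [-0.7  0.5  0.5] tool shift mm [-0.5  1.1 45.5] q [-0.48  0.74  1.52  0.    0.88 -2.06]
```

Call:
drive_tool:
  plan:
    - [-0.0005,0.001,0.012,0,0,0,0]
    - [0,0,0.015,0,0,0,0]
    - [0,0,0.01,0,0,0,0]
    - [0,0,0.006,0,0,0,0]
    - [0,0,0.0025,0,0,0,0]
    - [0,0,0,0,0,0,0]
    - [0,0,0,0,0,0,0]

```text
t: 29.7
tcp_pos: [0.606, -0.1895, 0.0446]
tool_rot: [-0.002, 1.0, -0.0, 0.0]
force: [-0.1, -1.0, -0.4]
finger_gap: 0.502
gripper_force: 0.0
```

Call:
drive_tool:
  plan:
    - [0,0,0,0,0,0,-0.3]
    - [0,0,0,0,0,0,-0.45]
    - [0,0,0,0,0,0,-0.6]
    - [0,0,0,0,0,0,-0.75]
    - [0,0,0,0,0,0,-0.75]
    - [0,0,0,0,0,0,-0.75]
    - [0,0,0,0,0,0,-0.75]
  newtons: 25

```text
t: 30.4
tcp_pos: [0.606, -0.1895, 0.0447]
tool_rot: [-0.002, 1.0, -0.0, 0.0]
force: [-0.4, 0.3, 4.2]
finger_gap: 0.221
gripper_force: 24.3
```

Call:
drive_tool:
  plan:
    - [0,0,-0.005,0,0,0,-0.75]
    - [0,0,-0.015,0,0,0,-0.75]
    - [0,0,-0.025,0,0,0,-0.75]
    - [0,0,-0.025,0,0,0,-0.75]
    - [0,0,-0.025,0,0,0,-0.75]
    - [0.015,0,-0.015,0,0,0,-0.75]
    - [0.03,0,0,0,0,0,-0.75]
    - [0.035,0,0,0,0,0,-0.75]
    - [0.025,0,0,0,0,0,-0.75]
    - [0.01,0,0,0,0,0,-0.75]

```text
t: 31.4
tcp_pos: [0.4882, -0.1892, 0.155]
tool_rot: [-0.002, 1.0, 0.0, -0.001]
force: [0.6, -0.4, 0.3]
finger_gap: 0.223
gripper_force: 24.2
```

Run:
```python
from h import *; plan((.4901,.2741,.15))
s=snap('side','s13')
cv2.imwrite('pics/z13.png',cv2.resize(cv2.imread('pics/s13.png')[140:300,240:400],None,fx=3,fy=3,interpolation=2))
```

```text
t 31.4 tcp [ 0.4882 -0.1892  0.155 ] yaw 90.18 tilt z [-0.002  0.001 -1.   ] gap 0.223 F [ 0.6 -0.4  0.3] tool shift mm [ -3.4 463.3   5.4] q [-0.58  0.53  1.77 -0.    0.85 -2.16]
```

View pics/z13.png

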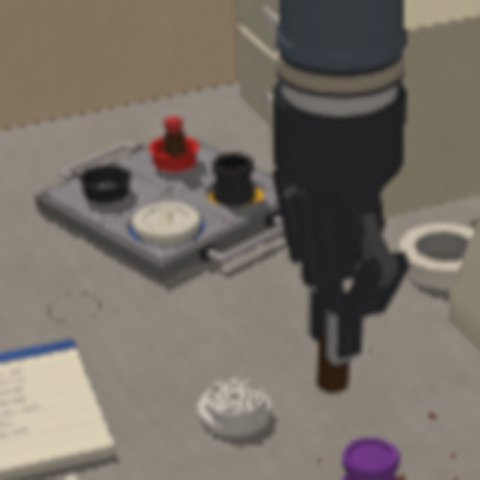

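The red vial is upright in its well at (175,145), and the black vial is held at (333,350). I'll carry it to the black well.

Call:
drive_tool:
  plan:
    - [-0.002,0.015,0,0,0,0,-0.75]
    - [-0.001,0.03,0,0,0,0,-0.75]
    - [0,0.042,0,0,0,0,-0.75]
    - [0,0.042,0,0,0,0,-0.75]
    - [0,0.042,0,0,0,0,-0.75]
    - [0,0.042,0,0,0,0,-0.75]
    - [0,0.042,0,0,0,0,-0.75]
    - [0,0.042,0,0,0,0,-0.75]
    - [0,0.042,0,0,0,0,-0.75]
    - [0,0.042,0,0,0,0,-0.75]

```text
t: 32.45
tcp_pos: [0.4932, 0.1949, 0.1546]
tool_rot: [-0.003, 1.0, 0.0, 0.001]
force: [-0.0, -0.1, -0.3]
finger_gap: 0.223
gripper_force: 24.2
```

Call:
drive_tool:
  plan:
    - [0,0.035,0,0,0,0,-0.75]
    - [0,0.025,0,0,0,0,-0.75]
    - [0,0.015,0,0,0,0,-0.75]
    - [0,0.007,0,0,0,0,-0.75]
    - [0,0,0.01,0,0,0,-0.75]
    - [0,0,0.02,0,0,0,-0.75]
    - [0,0,0.015,0,0,0,-0.75]
    - [0,0,0,0,0,0,-0.75]
    - [0,0,0,0,0,0,-0.75]

```text
t: 33.35
tcp_pos: [0.4918, 0.272, 0.1088]
tool_rot: [-0.001, 1.0, -0.0, -0.001]
force: [0.2, 0.1, -0.7]
finger_gap: 0.227
gripper_force: 24.2
```

Run:
```python
from h import *; plan((.4901,.2741,.086))
```

```text
t 33.35 tcp [0.4918 0.272  0.1088] yaw 90.14 tilt z [-0.001 -0.001 -1.   ] gap 0.227 F [ 0.2  0.1 -0.7] tool shift mm [ 1.7  2.1 22.8] q [ 0.31  0.64  1.7  -0.    0.8  -1.27]
```

Call:
drive_tool:
  plan:
    - [0.0015,0.002,0.01,0,0,0,-0.75]
    - [0,0,0.01,0,0,0,-0.75]
    - [0,0,0.003,0,0,0,-0.75]
    - [0,0,0,0,0,0,-0.75]
    - [0,0,0,0,0,0,-0.75]

```text
t: 33.85
tcp_pos: [0.4904, 0.2752, 0.0863]
tool_rot: [-0.002, 1.0, -0.0, 0.0]
force: [-0.1, 0.3, 1.0]
finger_gap: 0.224
gripper_force: 24.2
```

Run:
```python
from h import *; plan((.4901,.2741,.0547))
s=snap('side','s14')
cv2.imwrite('pics/z14.png',cv2.resize(cv2.imread('pics/s14.png')[130:250,240:360],None,fx=4,fy=4,interpolation=2))
```

```text
t 33.85 tcp [0.4904 0.2752 0.0863] yaw 90.24 tilt z [ 0. -0. -1.] gap 0.224 F [-0.1  0.3  1. ] tool shift mm [ 0.3 -1.1 31.6] q [ 0.31  0.68  1.72 -0.    0.75 -1.26]
```

View pics/z14.png

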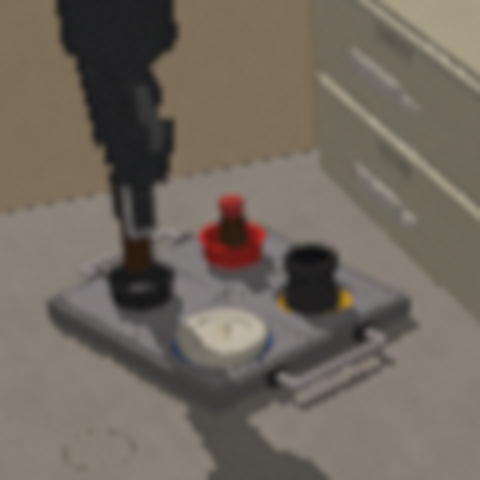

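The black vial is over the black well at (140,270). I'll lower it and release.

Call:
drive_tool:
  plan:
    - [0,-0.001,0.008,0,0,0,-0.75]
    - [0,0,0.01,0,0,0,-0.75]
    - [0,0,0.006,0,0,0,-0.75]
    - [0,0,0.004,0,0,0,-0.75]
    - [0,0,0.002,0,0,0,-0.75]
    - [0,0,0,0,0,0,-0.75]
    - [0,0,0,0,0,0,-0.75]

```text
t: 34.6
tcp_pos: [0.4904, 0.2742, 0.0564]
tool_rot: [-0.002, 1.0, 0.0, 0.0]
force: [-0.7, 0.0, -0.1]
finger_gap: 0.225
gripper_force: 24.2
```

Run:
```python
from h import *; plan((.4901,.2741,.0547))
```

```text
t 34.6 tcp [0.4904 0.2742 0.0564] yaw 90.24 tilt z [ 0.  0. -1.] gap 0.225 F [-0.7  0.  -0.1] tool shift mm [ 0.3 -0.1  1.7] q [ 0.31  0.73  1.73 -0.    0.69 -1.26]
```

Call:
drive_tool:
  plan:
    - [0,0,0.001,0,0,0,-0.75]
    - [0,0,0.0005,0,0,0,-0.75]
    - [0,0,0,0,0,0,-0.4]
    - [0,0,0,0,0,0,-0.2]
    - [0,0,0,0,0,0,-0.1]
    - [0,0,0,0,0,0,-0.1]
    - [0,0,-0.02,0,0,0,-0.1]
    - [0,0,-0.03,0,0,0,-0.1]
    - [0,0,-0.04,0,0,0,-0.1]
    - [0,-0.02,-0.01,0,0,0,-0.1]

```text
t: 35.6
tcp_pos: [0.493, 0.2563, 0.1588]
tool_rot: [-0.003, 1.0, 0.002, 0.004]
force: [0.4, -0.7, -0.1]
finger_gap: 0.453
gripper_force: 0.0
```

Call:
drive_tool:
  plan:
    - [0,-0.035,0,0,0,0,0]
    - [0,-0.045,0,0,0,0,0]
    - [0,-0.045,0,0,0,0,0]
    - [0,-0.045,0,0,0,0,0]
    - [0,-0.045,0,0,0,0,0]
    - [0,-0.035,0,0,0,0,0]
    - [0,-0.015,0,0,0,0,0]
    - [0,0,0,0,0,0,0]
    - [0,0,0,0,0,0,0]

```text
t: 36.5
tcp_pos: [0.4913, -0.0106, 0.1548]
tool_rot: [-0.002, 1.0, 0.0, -0.0]
force: [0.5, 1.1, 0.2]
finger_gap: 0.502
gripper_force: 0.0
```

Run:
```python
from meas import *; plan((.49,0,.16))
t=snap('top','t15');s=snap('side','s15')
for n,c,h in (('black',(.490,.274),.062),('red',(.569,.303),.062)): print(n,*fit('t15',c,h,high(.05),20),'maxz',[np.percentile(cloud(S)[...,2][(np.hypot(cloud(S)[...,0]-c[0],cloud(S)[...,1]-c[1])<.009)],[50,95]).round(4) for S in(t,s)])
print('carrier',*fit('t15',(.519,.195),.0245,bright(135),40)); print('loupe',*fit('t15',(.598,.224),.049,high(.036),30))
d=np.zeros((480,800,3),np.uint8)
d[:,:400]=cv2.resize(cv2.imread('pics/t15.png')[190:286,165:245],(400,480)); d[:,400:]=cv2.resize(cv2.imread('pics/s15.png')[150:256,250:338],(400,480)); cv2.imwrite('pics/z15.png',d)
```

```text
t 36.5 tcp [ 0.4913 -0.0106  0.1548] yaw 90.18 tilt z [-0.  0. -1.] gap 0.502 F [0.5 1.1 0.2] tool shift mm [ 1.2 10.7 -5.2] q [-0.25  0.49  1.85  0.    0.8  -1.82]
black [0.4896 0.2726] [16.1 18.3] [0.4897 0.2727] 40 maxz [array([0.0611, 0.0695]), array([0.0472, 0.0611])]
red [0.5683 0.2995] [16.4 20.2] [0.5682 0.2995] 43 maxz [array([0.0608, 0.0649]), array([0.0504, 0.062 ])]
carrier [0.5178 0.1945] [55.4 56.2] [0.5178 0.1945] 353
loupe [0.5961 0.2228] [37.  39.1] [0.596  0.2228] 172
```

View pics/z15.png

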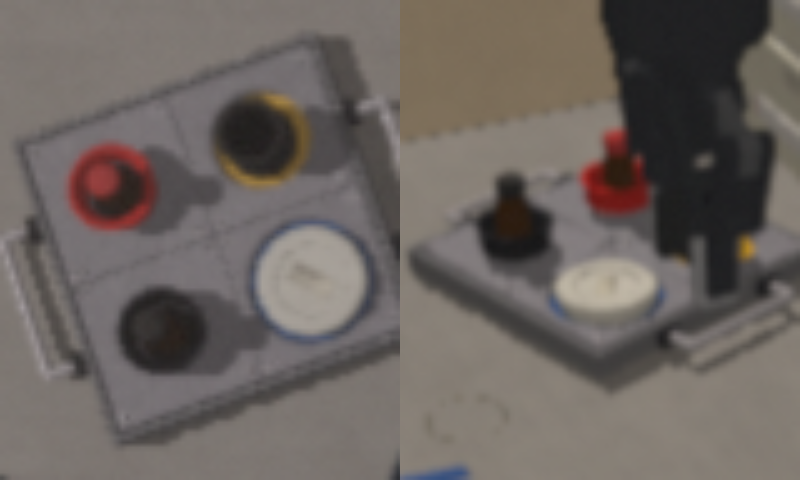

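Both vials stand at about 61 mm, so they are fully down. The carrier is centred in blue at (310,280) and the loupe sits inside yellow at (262,140). The robot is clear of everything, so I'm handing in.

```bash
python3 -c "
from station import manip; print(manip.sign_off())"
```

```text
the job is handed in; nothing more can be done
None
```

The caddy is packed and handed in: carrier in blue, loupe upright in yellow, and the red and black vials fully down in their matching sockets; I never touched the clear vial or the chuck.

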